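Close the vacuum box and hold the pump on its valve

TASK

Put the lid squarely on the clear food box so that it sits fully home in the rim, and let go of it. Then lift the cordless vacuum pump out of its charging stand and hold it upright with its rubber nozzle centred on the valve on top of the lid, pressing lightly so that the sprung nozzle is pushed about half-way in and not to its stop. Finish while still holding the pump there, and do not shove the box or disturb the mug and the pepper mill.

Things in the scene. Friction and masses are not known exactly. Their poses are not given: they have to be found in the camera images.
- food_box: open clear box with a grey rim frame, 188 (its x) x 128 (its y) x 90 mm high, a lemon and a tomato inside; loose, 0.55 kg. Origin at the centre of its underside, z up; the opening is 170 x 110 mm, the flat rim top is 90 mm above the origin. Its two ends are alike
- lid: white lid, loose, right way up on the table, 0.18 kg. Origin at the centre of its underside, z up, x along its length. From below: black gasket bead 166 x 106 mm, 0 to 8 mm, round in section, cut corners, 2 mm play each side in the box's opening; plate 188 x 128 mm, 8 to 14 mm; grip block 64 (x) x 46 (y) mm, 14 to 38 mm. Home: its origin 82 mm above the box's. Its two ends are alike
- lid_grip (a point): centre of the lid's grip block, 26 mm above the lid's origin; axes as the lid's. The block is 46 mm wide along y
- valve (a point): centre of the top face of the grip block, 38 mm above the lid's origin: a black valve 13 mm across in the middle of a grey disc 36 mm across
- stand: round grey charging stand, fixed to the table, 90 mm across the foot, collar 64 mm across, 42 mm high. Origin at the centre of its underside. The pump stands upright in it, 18 mm deep in a 47 mm bore, its nozzle hanging free below
- pump: white cordless vacuum pump, loose, 130 mm long and 42 mm in diameter, 0.25 kg, standing upright in the stand with its nozzle down. Origin at the centre of the underside of the nozzle when the nozzle is fully out; z along the pump towards its top. The casing begins 14 mm above the origin. In the stand its origin is 10 mm above the table
- pump_grip (a point): point on the pump's axis 92 mm above the pump's origin (38 mm below its top), a good place to grip the round casing from above, in any yaw
- nozzle_tip (a point): centre of the underside of the round rubber nozzle, 30 mm across, at the pump's lower end; it moves with the nozzle
- nozzle (a joint): how far the nozzle is pushed into the pump, m: 0 fully out, 0.012 at its stop; a spring of 0.38 N/mm pushes it out, with 0.6 N to start it and about 5 N at the stop
- mug_3: green and white mug standing behind the work, a bystander
- pepper_mill: dark wooden pepper mill, 170 mm tall, standing behind the work, a bystander
Mind the look-alikes: they are no part of the job. Of the things like the lid, leave any that is yellow; of the rest the larger one is meant.

How it is judged:
By the outcome, as a careful person would: the job done as asked, in the order asked, and still so for the second after the job is handed in, while the arm keeps its last pose, push and grip.
It also fails if it takes over 53 s, if anything falls off the work surface, if the arm or the gripper's body presses on something with over 40 N, if the wrist force passes 120 N, or if a joint passes its speed limit or range.

ROBOT

A 6-joint arm with a two-finger parallel gripper is mounted at the origin on a cart in front of the work surface, level with it; the furniture and walls round the work are solid. World frame = base frame: x ahead of the robot, y to its left, z up, the work surface at z = 0. Lengths are in m, angles in rad, forces in N, time in s.
With the tool pointing down it reaches from about 0.225 to 0.875 m from the base axis. Payload 3.4 kg.
Tool frame: the origin (TCP) lies at the very end of the fingers, on their centre line; the grasp point (between the pads) lies 19 mm behind it; z points along the fingers, y is the direction in which the jaws open and shut (so a half turn about z gives the same grasp; the last joint's range is limited). The gripper opens to 85 mm and grips with 20 to 120 N. Pads are 22 mm wide; open, the fingers measure 114 mm over their backs; the gripper's body (76 mm by 85 mm) begins 54 mm behind the grasp point. The pads swing forward as they close: fully open they stand 13 mm farther back than shut.
Start: joints at [1.11, 0.276, 1.505, -0, 1.361, -0.121], TCP at [0.192, 0.542, 0.231] pointing down, gripper open.
Joint ranges: [-2.89, 2.89], [-0.75, 2.08], [0.22, 2.7], [-1.18, 4.32], [0.11, 2.71], [-2.7, 2.7]. Speed limits (rad/s): [2.57, 2.57, 3.14, 3.14, 3.14, 3.14].

INTERFACE

Orientations are given as a unit quaternion [w, x, y, z].
In Python, from rig import get_state, get_image, camera_model, sign_off gives the robot as it stands. The module is installed in compiled form; this text tells all that it offers.
- The arm moves only by the tool drive_tool, never from a script. Its argument "motion" is text: rows parted by semicolons, each of 7 numbers parted by spaces: the turn, a rotation vector about the tool's x, y, z in degrees, then the shift along the tool's x, y, z in m, then the opening in per cent of the stroke, from 0 (shut) to 100 (fully open). In form: wx wy wz tx ty tz hand; .... A call has 1 to 12 rows; each row shifts and turns the pose as measured when the row begins, along the tool's axes as they then stand; what a row does not reach is not made up. A row lasts 1/8 s, in which the tool goes at most 62.5 mm and 10.7 degrees, less where a joint would pass 70% of its speed; a pose out of reach is approached as far as the arm can. A call is refused whole if a number of a shift passes 0.0625 or a number of a turn 10.7, either way. A call with a gripper value outside its range is refused whole. The fingers move at their own pace and stop on an object; "newtons" is the grip in N (left out, the last holds). Time passes only in rows, so rows that do not move let the fingers close. It gives the time, the measured TCP pose, the force and the opening at its end, in the units of the state.
- get_state(): the state, without advancing time (a new reading comes with each control period).
- get_image(name): name is "scene" or "top" or "wrist"; returns (picture, depth): 480x640x3 uint8, red, green, blue; 480x640 float32, m along the optical axis (not along the pixel's ray), 0 where there is no reading.
- camera_model(name): a dict with "camera_matrix" (3x3 intrinsics, pixels), "cam_to_world" (4x4, takes a point from camera to world coordinates); the wrist camera has in their place "T_tool_cam" (4x4, takes a point from camera to tool coordinates, whose origin is the TCP and whose axes are the flange's). Camera axes: x right, y up, looking along -z (the intrinsics and any distortion apply to the point x, -y, -z); pixel columns grow to the right and rows downward; lengths in m; the calibration is good to about 2 mm. A picture is of the moment at which its call begins: read the wrist's pose just before it. camera_model takes no time and is no camera call.
- sign_off(): hands the job in, once; it reports no verdict.
The state is a dict: "clock": time; "qpos": joint angles; "qd": joint speeds; "effort": joint torques, N m; "position": TCP position; "ee_rot": TCP orientation; "contact_force": force on the tool from outside, world axes, zero at the start; "moment": the same for the moment, N m; "width": finger opening in m.
Only numpy, scipy, OpenCV 4.12 (cv2) and the standard library are available. Lean on these libraries where they do the work, as an engineer would, in place of code of your own. Each camera call takes 0.05 s, during which the arm holds its last target.

## Working session

There is one attempt and no reset: what is moved stays moved. The work goes in short steps, Python scripts to look and compute and a tool call to move; the robot and the scene stay as the last step left them, time stands still between calls to the robot, and variables do not carry over. Pictures are saved under pics/ and viewed, and the job is handed in when it is done.

Besides the shell and the picture viewer there is one more tool, called as a command line: name --argument value ..., lists and objects as JSON in quotes. drive_tool: Moves the arm, as the interface text tells. Its arguments: {"type":"object","properties":{"motion":{"type":"string"},"newtons":{"type":"number"}},"required":["motion"]}

```bash
mkdir -p pics; python3 - <<'E'
from rig import *
import cv2,numpy as np
s=get_state();print({k:np.round(v,4).tolist() for k,v in s.items()})
for n in("scene","top","wrist"):
    im,d=get_image(n);cv2.imwrite(f"pics/{n}0.png",im[:,:,::-1]);np.save(f"{n}0.npy",d);np.save(f"{n}0i.npy",im)
    print(n,{k:np.round(v,4).tolist() if not isinstance(v,str) else v for k,v in camera_model(n).items()})
E
```

```text
{'clock': 0.0, 'qpos': [1.11, 0.2766, 1.5062, 0.0, 1.3607, -0.121], 'qd': [0.0006, 0.0016, 0.0002, -0.0008, 0.0003, 0.0001], 'effort': [-0.0013, -41.6797, -24.5798, -0.0001, 0.0115, -0.0], 'position': [0.1914, 0.5417, 0.2304], 'ee_rot': [-0.0003, 0.1691, 0.9856, -0.0009], 'contact_force': [0.1195, -0.0755, -0.063], 'moment': [0.0322, -0.0059, 0.0163], 'width': 0.0855}
scene {'camera_matrix': [[507.5386, 0.0, 323.4609], [0.0, 507.5386, 235.8962], [0.0, 0.0, 1.0]], 'cam_to_world': [[0.8248, 0.2903, -0.4852, -0.106], [-0.5653, 0.4435, -0.6955, -1.081], [0.0133, 0.848, 0.5299, 0.8058], [0.0, 0.0, 0.0, 1.0]]}
top {'camera_matrix': [[479.797, 0.0, 324.0751], [0.0, 479.797, 237.5369], [0.0, 0.0, 1.0]], 'cam_to_world': [[0.0077, 0.9761, -0.2171, 0.2857], [-1.0, 0.0082, 0.0017, -0.0975], [0.0035, 0.2171, 0.9761, 1.4447], [0.0, 0.0, 0.0, 1.0]]}
wrist {'camera_matrix': [[335.0565, 0.0, 321.6144], [0.0, 335.0565, 242.2345], [0.0, 0.0, 1.0]], 'T_tool_cam': [[-0.0001, 0.9457, 0.325, 0.0837], [1.0, 0.0002, -0.0001, 0.0006], [-0.0002, 0.325, -0.9457, -0.1426], [0.0, 0.0, 0.0, 1.0]]}
```

View pics/scene0.png

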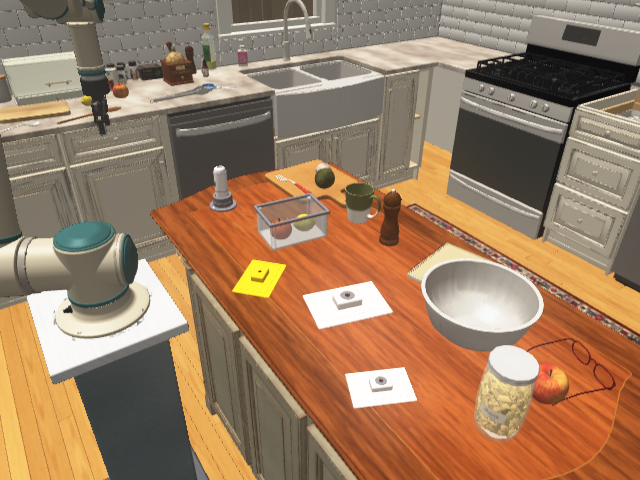

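View pics/top0.png

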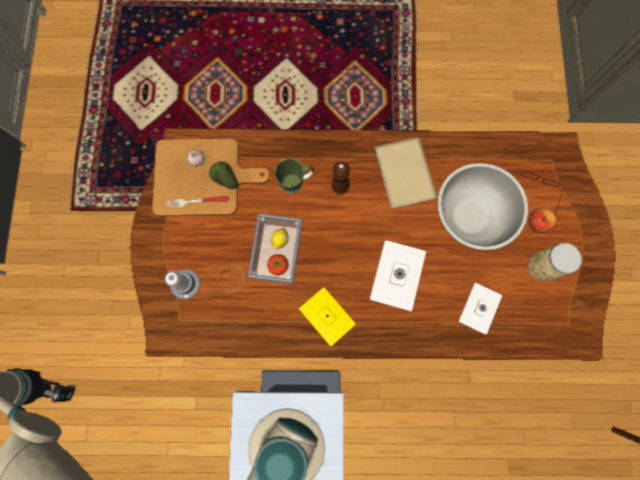

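The top view shows three lid-like things: yellow at (327,317), which is excluded; large white at (398,275); and small white at (481,308). The larger white one at (398,275) fits the description. The box is at (275,249), the pump in its stand at (182,283), the mug at (290,175) and the mill at (341,178).

```bash
cat > h.py <<'E'
import numpy as np,cv2
from rig import *
def ray(n,px,z,T=None):
    m=camera_model(n);K=m["camera_matrix"];T=m["cam_to_world"] if T is None else T
    T=np.array(T);K=np.array(K);px=np.atleast_2d(px).astype(float)
    d=np.c_[(px[:,0]-K[0,2])/K[0,0],-(px[:,1]-K[1,2])/K[1,1],-np.ones(len(px))]@T[:3,:3].T
    o=T[:3,3];return o+d*((z-o[2])/d[:,2])[:,None]
def q2R(q):
    from scipy.spatial.transform import Rotation as R
    return R.from_quat([q[1],q[2],q[3],q[0]]).as_matrix()
def toolT(s):
    T=np.eye(4);T[:3,:3]=q2R(s["ee_rot"]);T[:3,3]=s["position"];return T
def big(mask):
    c,_=cv2.findContours(mask.astype(np.uint8),cv2.RETR_EXTERNAL,cv2.CHAIN_APPROX_NONE);return sorted(c,key=cv2.contourArea)[::-1]
def rect(n,c,z,T=None):
    P=ray(n,c.reshape(-1,2),z,T)[:,:2]
    r=cv2.minAreaRect((P*1000).astype(np.float32));b=cv2.boxPoints(r)
    e0=b[1]-b[0];e1=b[2]-b[1];L=e0 if np.linalg.norm(e0)>np.linalg.norm(e1) else e1
    return np.round(r[0],1),np.round(r[1],1),round(np.degrees(np.arctan2(L[1],L[0]))%180,2)
E
python3 - <<'E'
from h import *
im=np.load("top0i.npy");d=np.load("top0.npy");h=cv2.cvtColor(im,cv2.COLOR_RGB2HSV)
sub=lambda x0,x1,y0,y1:(slice(y0,y1),slice(x0,x1))
m=np.zeros((480,640),bool);w=(h[...,1]<40)&(h[...,2]>180)
for nm,(x0,x1,y0,y1) in dict(big=(360,435,230,320),small=(455,510,275,340)).items():
    m[:]=0;m[y0:y1,x0:x1]=w[y0:y1,x0:x1];c=big(m)[0];print(nm,rect("top",c,.014))
# box: depth-based
P=None
K=camera_model("top");Km=np.array(K["camera_matrix"]);T=np.array(K["cam_to_world"])
u,v=np.meshgrid(np.arange(640),np.arange(480))
C=np.stack([(u-Km[0,2])/Km[0,0]*d,-(v-Km[1,2])/Km[1,1]*d,-d],-1);W=C@T[:3,:3].T+T[:3,3]
np.save("W.npy",W)
m[:]=0;r=(slice(200,300),slice(235,320));m[r]=(W[r][...,2]>.08)&(W[r][...,2]<.1);print("rim depth mask",m.sum());c=big(m)[0];print(rect("top",c,.09))
for q in [(398,275),(278,284),(275,214)]:print(q,W[q[1],q[0]])
# pump
r=(slice(255,310),slice(155,210));Z=W[r][...,2]
for lo,hi in((.03,.05),(.125,.15),):
    k=(Z>lo)&(Z<hi);print(lo,k.sum(),W[r][k].min(0),W[r][k].max(0),W[r][k].mean(0))
big_=[cv2.resize(im[230:320,355:515,::-1],None,fx=4,fy=4),]
cv2.imwrite("pics/crop1.png",big_[0]);cv2.imwrite("pics/crop2.png",cv2.resize(im[200:320,150:320,::-1],None,fx=4.5,fy=4.5,interpolation=cv2.INTER_CUBIC))
E
```

```text
big (array([ 491.5, -322.6]), array([125.5, 185.9]), np.float32(164.78))
small (array([ 394.5, -564.3]), array([ 84.6, 125.9]), np.float32(154.62))
rim depth mask 808
(array([557.5,  39.9]), array([129.9, 190. ]), np.float32(172.97))
(398, 275) [ 0.48710741 -0.31933289  0.03746481]
(278, 284) [ 0.46242485  0.03809129 -0.00221656]
(275, 214) [ 6.81029134e-01  5.35263052e-02 -5.47444376e-04]
0.03 161 [0.43056154 0.28510146 0.03128265] [0.49036637 0.34136057 0.04965585] [0.45582385 0.30370093 0.04111648]
0.125 174 [0.43899268 0.29431343 0.12506853] [0.48057668 0.33579782 0.14598877] [0.45902323 0.31300769 0.13577018]
```

View pics/crop1.png

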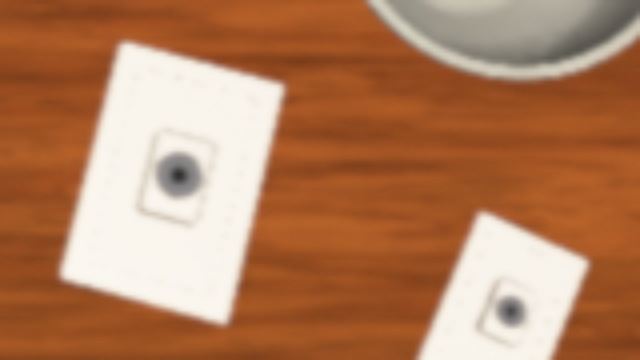

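View pics/crop2.png

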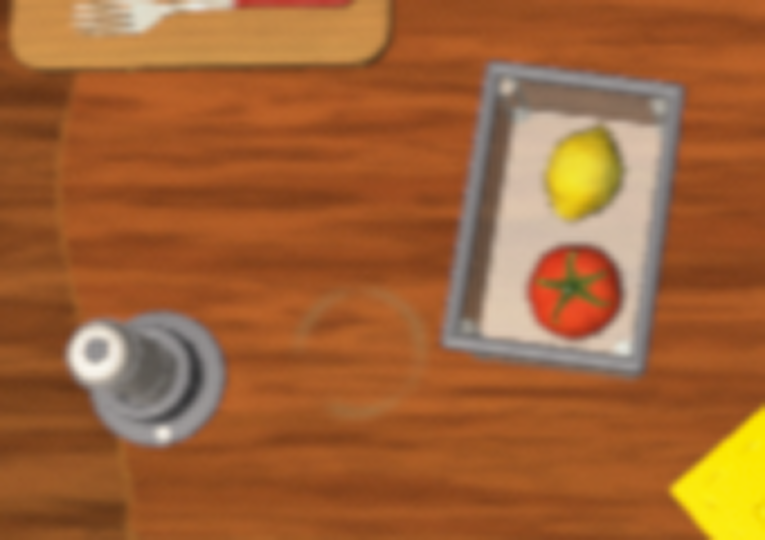

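The enlarged crop confirms it. The big white lid, at crop (172,180), has a 36 mm disc on its grip block and measures 186x126 mm. The small one measures 126x85 mm. So the target is the big one. The second crop shows the box rim (130x190 mm measured) and the pump.

```bash
cat > plan.py <<'E'
import sys
from h import *
# args: x y z yawdeg_of_tool_y
a=[float(v) for v in sys.argv[1:]]
s=get_state();T=toolT(s);R=T[:3,:3]
ty=np.degrees(np.arctan2(R[1,1],R[0,1]))
d=R.T@(np.array(a[:3])-T[:3,3])
wz=-((a[3]-ty+90)%180-90)
from scipy.spatial.transform import Rotation as Ro
# tilt: rotate tool z to world down
zt=R.T@np.array([0,0,-1.]);tilt=np.degrees(np.cross([0,0,1],zt))
print("pos",np.round(T[:3,3],4),"toolY yaw",round(ty,2),"t",s["clock"],"q",np.round(s["qpos"],2))
print("tool delta mm",np.round(d*1000,1),"dist",round(np.linalg.norm(d)*1000,1),"wz",round(wz,2),"tilt corr",np.round(tilt,2),"F",np.round(s["contact_force"],2),"w",s["width"])
E
python3 plan.py .4915 -.3226 .19 74.8
```

```text
pos [0.1915 0.5418 0.2306] toolY yaw 70.53 t 0.15 q [ 1.11  0.28  1.51  0.    1.36 -0.12]
tool delta mm [-570.9 -714.9   41.5] dist 915.9 wz -4.27 tilt corr [-0.08 -0.01  0.  ] F [-0.58  0.38  0.19] w 0.08546217871226024
```

drive_tool --motion "0 0 0 -0.038 -0.047 0.002 100;0 0 0 -0.038 -0.047 0.002 100;0 0 0 -0.038 -0.047 0.002 100;0 0 0 -0.038 -0.047 0.002 100;0 0 0 -0.038 -0.047 0.002 100;0 0 0 -0.038 -0.047 0.002 100;0 0 0 -0.038 -0.047 0.002 100;0 0 0 -0.038 -0.047 0.002 100;0 0 0 -0.038 -0.047 0.002 100;0 0 0 -0.038 -0.047 0.002 100;0 0 0 -0.038 -0.047 0.002 100;0 0 0 -0.038 -0.047 0.002 100"

```text
clock: 1.65
position: [0.4417, -0.1578, 0.2058]
ee_rot: [0.004, 0.165, 0.986, 0.001]
contact_force: [0.3, 0.7, 0.4]
width: 0.0856
```

```bash
python3 plan.py .4915 -.3226 .19 74.8
```

```text
pos [ 0.4417 -0.1578  0.2058] toolY yaw 70.99 t 1.65 q [-0.49  0.13  1.76  0.    1.24 -1.73]
tool delta mm [-100.6 -139.7   16.1] dist 172.9 wz -3.81 tilt corr [ 0.16  0.4  -0.  ] F [0.26 0.66 0.45] w 0.08557425821158224
```

drive_tool --motion "0 0 0 -0.034 -0.047 0.005 100;0 0 0 -0.034 -0.047 0.005 100;0 0 0 -0.032 -0.045 0.005 100;0 0 -3.8 0 0 0 100;0 0 0 0 0 0 100"

```text
clock: 2.28
position: [0.4923, -0.3328, 0.1877]
ee_rot: [0.003, 0.135, 0.991, 0.001]
contact_force: [0.3, 1.0, -0.4]
width: 0.0856
```

```bash
python3 plan.py .4915 -.3226 .19 74.8; cat > look.py <<'E'
import sys
from h import *
n=sys.argv[1]
s=get_state();im,d=get_image("wrist");cv2.imwrite(f"pics/{n}.png",im[:,:,::-1])
T=toolT(s)@np.array(camera_model("wrist")["T_tool_cam"])
np.savez(n+".npz",im=im,d=d,T=T)
E
python3 look.py w1
```

```text
pos [ 0.4923 -0.3328  0.1877] toolY yaw 74.47 t 2.275 q [-0.71  0.33  1.54  0.01  1.27 -2.02]
tool delta mm [ 3.5  9.6 -2.3] dist 10.5 wz -0.33 tilt corr [ 0.19  0.34 -0.  ] F [ 0.35  1.01 -0.37] w 0.0855554861350918
```

View pics/w1.png

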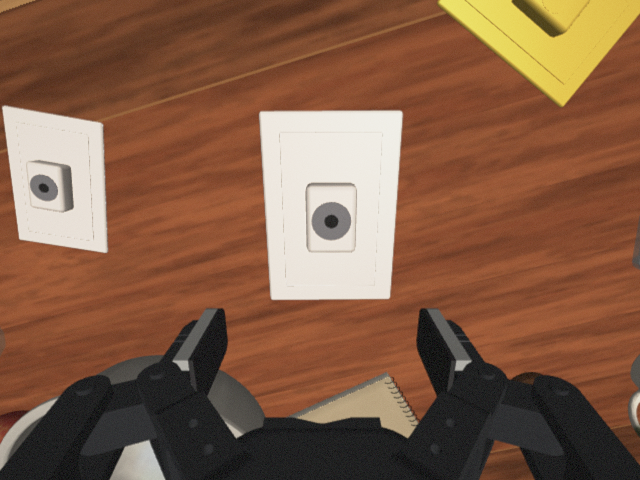

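The wrist view shows the big white lid (plate corners about (260,110)–(403,300), valve at (331,221)) between the fingers. The small white lid is on the left and the yellow one is at upper right.

```bash
python3 - <<'E'
from h import *
f=np.load("w1.npz");im,d,T=f["im"],f["d"],f["T"];h=cv2.cvtColor(im,cv2.COLOR_RGB2HSV)
m=np.zeros((480,640),bool);r=(slice(95,310),slice(245,420));m[r]=(h[r][...,1]<45)&(h[r][...,2]>150)
print(rect("wrist",big(m)[0],.014,T))
m[:]=0;r=(slice(195,245),slice(305,357));m[r]=h[r][...,2]<150
c=big(m)[0];P=ray("wrist",c.reshape(-1,2),.038,T);print(cv2.minEnclosingCircle((P[:,:2]*1000).astype(np.float32)))
m[:]=0;r=(slice(208,234),slice(318,345));m[r]=h[r][...,2]<70
c=big(m)[0];P=ray("wrist",c.reshape(-1,2),.038,T);print(cv2.minEnclosingCircle((P[:,:2]*1000).astype(np.float32)))
E
```

```text
(array([ 491.8, -323. ]), array([126.3, 186.1]), np.float32(164.7))
((492.3880310058594, -322.9680480957031), 17.521150588989258)
((492.4481201171875, -323.1029052734375), 6.001702785491943)
```

drive_tool --motion "0 0 -0.3 0.003 0.0095 0.03 100;0.2 0.3 0 0 0 0.03 100;0 0 0 0 0 0.03 100;0 0 0 0 0 0 100"

```text
clock: 2.82
position: [0.4928, -0.3199, 0.0975]
ee_rot: [0.002, 0.133, 0.991, -0.001]
contact_force: [0.1, -0.2, 0.1]
width: 0.0853
```

```bash
python3 plan.py .492 -.323 .016 74.7
```

```text
pos [ 0.4928 -0.3199  0.0975] toolY yaw 74.76 t 2.825 q [-0.69  0.39  1.68 -0.    1.06 -2.  ]
tool delta mm [ 0.2 -3.1 81.5] dist 81.6 wz 0.06 tilt corr [-0.12  0.21  0.  ] F [ 0.09 -0.17  0.15] w 0.0852899548643701
```

drive_tool --motion "0 0 0 0 -0.003 0.032 100;-0.1 0.2 0 0 0 0.03 100;0 0 0 0 0 0.007 100;0 0 0 0 0 0.008 100;0 0 0 0 0 0 100"

```text
clock: 3.45
position: [0.4971, -0.3249, 0.0268]
ee_rot: [0.006, 0.132, 0.991, -0.004]
contact_force: [0.2, 0.0, 0.2]
width: 0.0853
```

```bash
python3 plan.py .492 -.323 .016 74.7
```

```text
pos [ 0.4971 -0.3249  0.0268] toolY yaw 74.81 t 3.45 q [-0.7   0.48  1.75 -0.    0.9  -2.  ]
tool delta mm [ 5.6  0.5 10.7] dist 12.1 wz 0.11 tilt corr [-0.35  0.74  0.  ] F [0.23 0.03 0.19] w 0.08526648859741051
```

drive_tool --motion "-0.3 0.7 0 0.0055 0.0005 0.008 100;0 0 0 0 0 0 100"

```text
clock: 3.7
position: [0.4925, -0.3235, 0.0199]
ee_rot: [0.001, 0.132, 0.991, -0.001]
contact_force: [0.5, -0.1, -0.0]
width: 0.0855
```

```bash
python3 plan.py .492 -.323 .016 74.7
```

```text
pos [ 0.4925 -0.3235  0.0199] toolY yaw 74.82 t 3.7 q [-0.7   0.48  1.76 -0.    0.89 -2.  ]
tool delta mm [0.6 0.4 3.9] dist 4.0 wz 0.12 tilt corr [-0.1   0.14  0.  ] F [ 0.48 -0.12 -0.01] w 0.08554036489740152
```

drive_tool --motion "-0.1 0.1 0 0 0 0.003 100;0 0 0 0 0 0 45;0 0 0 0 0 0 45;0 0 0 0 0 0 45;0 0 0 0 0 0 45" --newtons 50

```text
clock: 4.32
position: [0.4931, -0.3241, 0.0175]
ee_rot: [0.001, 0.132, 0.991, -0.0]
contact_force: [-1.0, 1.2, -0.9]
width: 0.0446
```

```bash
python3 plan.py .492 -.323 .016 74.7
```

```text
pos [ 0.4931 -0.3241  0.0175] toolY yaw 74.8 t 4.325 q [-0.7   0.49  1.76  0.    0.89 -2.01]
tool delta mm [1.3 0.8 1.5] dist 2.1 wz 0.1 tilt corr [-0.03  0.13  0.  ] F [-0.98  1.17 -0.91] w 0.04462398785255684
```

drive_tool --motion "0 0 0 0 0 -0.01 30;0 0 0 0 0 -0.02 30;0 0 0 0 0 -0.04 30;0 0 0 0 0 -0.05 30;0 0 0 0 0 -0.05 30;0 0 0 0 0 -0.02 30;0 0 0 0 0 0 30"

```text
clock: 5.2
position: [0.4915, -0.3227, 0.2143]
ee_rot: [-0.0, 0.132, 0.991, 0.001]
contact_force: [-0.2, -0.3, -1.8]
width: 0.0449
```

```bash
python3 plan.py .53 -.14 .20 83; python3 look.py w2
```

```text
pos [ 0.4915 -0.3227  0.2143] toolY yaw 74.81 t 5.2 q [-0.7   0.31  1.5   0.    1.33 -2.01]
tool delta mm [ 10.7 186.4  14.4] dist 187.3 wz -8.19 tilt corr [ 0.05 -0.05  0.  ] F [-0.23 -0.25 -1.8 ] w 0.04493274925857056
```

View pics/w2.png

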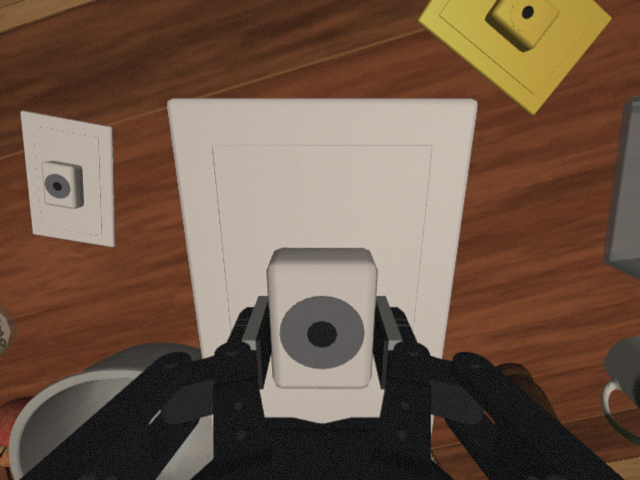

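The lid is held squarely by its block (valve at (322,333), plate edges symmetric about the fingers). The box edge is just coming in at the right.

drive_tool --motion "0 0 0 0.003 0.047 0.003 30;0 0 0 0.003 0.047 0.003 30;0 0 0 0.003 0.047 0.003 30;0 0 -8.2 0.002 0.04 0.003 30;0 0 0 0 0 0 30;0 0 0 0 0 0 30"

```text
clock: 6.0
position: [0.5235, -0.1385, 0.191]
ee_rot: [-0.009, 0.06, 0.998, 0.004]
contact_force: [0.1, -0.3, -1.4]
width: 0.0449
```

```bash
python3 plan.py .53 -.14 .20 83; python3 look.py w3
```

```text
pos [ 0.5235 -0.1385  0.191 ] toolY yaw 83.07 t 6.0 q [-0.39  0.26  1.63  0.    1.27 -1.84]
tool delta mm [-6.5 -0.7 -9.2] dist 11.2 wz 0.07 tilt corr [ 0.43 -1.11  0.  ] F [ 0.07 -0.26 -1.43] w 0.044927473859644365
```

View pics/w3.png

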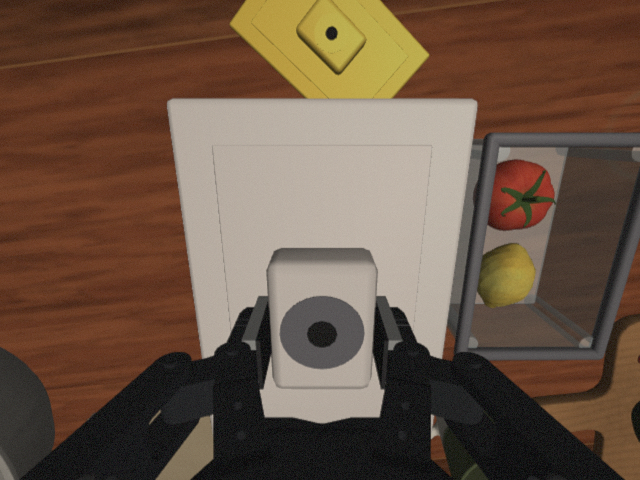

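The wrist view shows the rim: left outer corners near (486,133) and (455,358), and the right lower corner near (605,358).

```bash
python3 - <<'E'
from h import *
f=np.load("w3.npz");im,T=f["im"],f["T"]
cv2.imwrite("pics/c3.png",cv2.resize(im[110:380,430:640,::-1],None,fx=2.8,fy=2.2,interpolation=cv2.INTER_CUBIC)[:600])
# depth check on rim
d=f["d"];K=np.array(camera_model("wrist")["camera_matrix"])
u,v=np.meshgrid(np.arange(640),np.arange(480))
W=np.stack([(u-K[0,2])/K[0,0]*d,-(v-K[1,2])/K[1,1]*d,-d],-1)@T[:3,:3].T+T[:3,3]
m=(W[...,2]>.083)&(W[...,2]<.098)&(u>440)&(v<375)&(v>110);P=W[m];print(m.sum(),np.median(P[:,2]),P[:,:2].min(0),P[:,:2].max(0))
cv2.imwrite("pics/m3.png",m.astype(np.uint8)*255)
c=np.radians(83.07);
A=P[:,:2]*1000
for deg in (82.5,83,83.5):
    a=np.radians(deg);ey=np.array([np.cos(a),np.sin(a)]);ex=np.array([ey[1],-ey[0]])
    px,py=A@ex,A@ey;print(deg,np.percentile(px,[0,1,99,100]),np.percentile(py,[0,.5,99.5,100]))
E
```

```text
10095 0.08939591620070944 [ 0.45694416 -0.03457798] [0.65872496 0.10672912]
82.5 [453.19913097 453.91081437 640.70291047 643.33770607] [ 47.50758782  48.10272654 177.87775265 179.39623073]
83 [454.5504376  454.64321186 641.86641212 644.00631762] [ 43.31094532  43.81830867 172.88419771 173.81883068]
83.5 [455.05483396 455.60814303 642.83246276 644.73963799] [ 37.96873883  38.78604913 167.84585606 168.6110859 ]
```

View pics/m3.png

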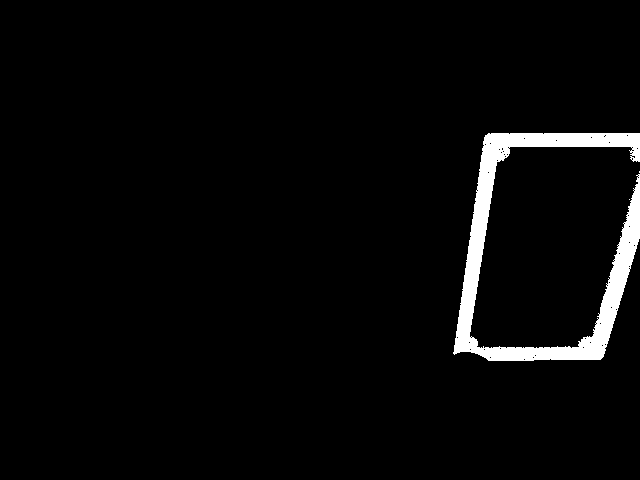

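```bash
python3 - <<'E'
from h import *
m=cv2.imread("pics/m3.png",0)>0
f=np.load("w3.npz");im,T,d=f["im"],f["T"],f["d"]
K=np.array(camera_model("wrist")["camera_matrix"])
c=big(m)[0]
A=ray("wrist",c.reshape(-1,2),.09,T)[:,:2]*1000
for deg in np.arange(82,84.3,.25):
    a=np.radians(deg);ey=np.array([np.cos(a),np.sin(a)]);ex=np.array([ey[1],-ey[0]])
    px,py=A@ex,A@ey
    # edge straightness: left edge (min y), bottom edges
    l=py[(py<py.min()+4)&(px>px.min()+20)&(px<px.max()-20)]; 
    t=px[(px<px.min()+4)&(py>py.min()+20)&(py<py.max()-20)]
    r=py[(py>py.max()-4)&(px>px.min()+40)&(px<px.max()-20)]
    print(deg,l.std().round(2),t.std().round(2),r.std().round(2),"ext",np.ptp(px).round(1),np.ptp(py).round(1),"cen",np.round(ex*(np.percentile(px,1)+np.percentile(px,99))/2+ey*(np.percentile(py,1)+np.percentile(py,99))/2,1))
# lid in tool frame
Tt=np.array(camera_model("wrist")["T_tool_cam"])
h=cv2.cvtColor(im,cv2.COLOR_RGB2HSV);v=h[...,2]
mm=np.zeros_like(m);mm[290:375,275:370]=v[290:375,275:370]<130
c=big(mm)[0];(cx,cy),rr=cv2.minEnclosingCircle(c);print("disc",cx,cy,rr,d[int(cy),int(cx)])
def tp(px,dep):
    return (Tt@np.array([(px[0]-K[0,2])/K[0,0]*dep,-(px[1]-K[1,2])/K[1,1]*dep,-dep,1]))[:3]
M=cv2.moments(c);print("valve in tool mm",tp((M['m10']/M['m00'],M['m01']/M['m00']),np.median(d[320:345,300:345]))*1000)
print("depth: top",tp((322,333),d[333,322])*1000,"plate pts tool",[np.round(tp(p,d[p[1],p[0]])*1000,1) for p in((190,110),(455,110),(210,300),(430,300),(215,350))])
# plate corners
for row in (105,150,200,250,290):
    w=np.where((h[row,:,1]<45)&(v[row]>140)&(np.abs(np.arange(640)-320)<170))[0];l,r=w.min(),w.max()
    print(row,l,r,np.round(tp((l,row),d[row,l+4])*1000,1),np.round(tp((r,row),d[row,r-4])*1000,1))
E
```

```text
82.0 0.81 0.62 0.69 ext 189.4 134.6 cen [557.4  39.1]
82.25 0.64 0.56 0.67 ext 189.0 133.9 cen [557.5  39.1]
82.5 0.47 0.44 0.67 ext 188.7 133.1 cen [557.5  39.2]
82.75 0.34 0.41 0.7 ext 188.4 132.4 cen [557.5  39.2]
83.0 0.27 0.42 0.75 ext 188.2 131.7 cen [557.6  39.2]
83.25 0.32 0.46 0.75 ext 188.4 131.9 cen [557.5  39.1]
83.5 0.45 0.42 0.71 ext 188.7 132.3 cen [557.3  39. ]
83.75 0.61 0.51 0.69 ext 189.0 132.7 cen [557.3  38.8]
84.0 0.78 0.53 0.74 ext 189.5 133.2 cen [557.2  38.7]
84.25 0.95 0.59 0.77 ext 190.0 133.6 cen [557.2  38.5]
disc 321.5 332.27777099609375 42.04100799560547 0.14071117
valve in tool mm [  2.03774548   0.55264006 -21.6412781 ]
depth: top [  2.01144317   0.73273908 -22.27973367] plate pts tool [array([ 90.1, -52.7,   3.1]), array([90.1, 54.7,  3.3]), array([  2.9, -54.5,   4.5]), array([ 3.7, 53.5,  3. ]), array([ 11.7, -35.8, -46.6])]
105 168 476 [ 92.  -61.4   3.1] [92.  63.1  3.7]
150 174 470 [ 74.5 -61.4   3. ] [74.4 63.   3.4]
200 181 463 [ 53.1 -61.6   3.5] [53.  63.3  4. ]
250 188 456 [ 30.  -61.    2.3] [29.8 62.8  2.8]
290 193 451 [  8.6 -62.    4. ] [ 9.  63.2  3.2]
```

```bash
python3 plan.py .5586 .0386 .15 83
```

```text
pos [ 0.5234 -0.1385  0.1909] toolY yaw 83.04 t 6.05 q [-0.39  0.26  1.63  0.    1.27 -1.84]
tool delta mm [-14.3 179.7  42.1] dist 185.1 wz 0.04 tilt corr [ 0.46 -1.13  0.  ] F [-0.6   1.17 -1.74] w 0.04477879951094275
```

drive_tool --motion "0.4 -1.1 0 0 0 0 30;0 0 0 -0.003 0.04 0.004 30;0 0 0 -0.003 0.04 0.004 30;0 0 0 -0.003 0.04 0.004 30;0 0 0 -0.003 0.03 0.004 30;0 0 0 0 0.02 0 30;0 0 0 0 0 0 30;0 0 0 0 0 0 30"

```text
clock: 7.05
position: [0.5575, 0.024, 0.1739]
ee_rot: [0.002, 0.068, 0.998, -0.002]
contact_force: [0.4, -0.3, -0.8]
width: 0.0448
```

```bash
python3 plan.py .5586 .0386 .15 83
```

```text
pos [0.5575 0.024  0.1739] toolY yaw 82.16 t 7.05 q [-0.08  0.29  1.64 -0.    1.21 -1.51]
tool delta mm [ 1.1 14.7 23.8] dist 28.0 wz -0.84 tilt corr [-0.17  0.3   0.  ] F [ 0.36 -0.29 -0.84] w 0.04484931439937706
```

drive_tool --motion "-0.2 0.3 -0.8 0.001 0.0145 0.012 30;0 0 0 0 0 0.012 30;0 0 0 0 0 0 30;0 0 0 0 0 0 30"

```text
clock: 7.55
position: [0.5581, 0.037, 0.1475]
ee_rot: [-0.001, 0.063, 0.998, -0.0]
contact_force: [-0.2, 0.7, -1.2]
width: 0.0453
```

```bash
python3 plan.py .5586 .0386 .098 83;python3 look.py w4
```

```text
pos [0.5581 0.037  0.1475] toolY yaw 82.83 t 7.55 q [-0.06  0.31  1.67 -0.    1.16 -1.5 ]
tool delta mm [-0.4  1.7 49.5] dist 49.5 wz -0.17 tilt corr [-0.01 -0.09  0.  ] F [-0.17  0.72 -1.2 ] w 0.045323493327087315
```

View pics/w4.png

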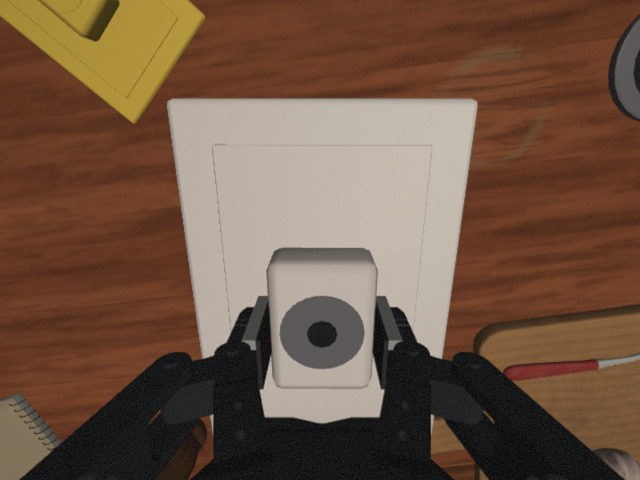

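The lid fully covers the box, as expected. I'll descend in stages, checking force.

drive_tool --motion "0 0 -0.2 0 0.0017 0.012 30;0 0 0 0 0 0.012 30;0 0 0 0 0 0.004 30;0 0 0 0 0 0 30"

```text
clock: 8.1
position: [0.5581, 0.0386, 0.1174]
ee_rot: [-0.001, 0.061, 0.998, -0.0]
contact_force: [0.0, 0.5, -2.4]
width: 0.0448
```

```bash
python3 plan.py .5586 .0386 .098 83
```

```text
pos [0.5581 0.0386 0.1174] toolY yaw 83.04 t 8.1 q [-0.06  0.34  1.71 -0.    1.09 -1.5 ]
tool delta mm [-0.5  0.  19.4] dist 19.4 wz 0.04 tilt corr [-0.01 -0.1   0.  ] F [ 0.03  0.48 -2.41] w 0.044778270068156864
```

drive_tool --motion "0 0 0 -0.0005 0 0.004 30;0 -0.1 0 0 0 0.004 30;0 0 0 0 0 0.004 30;0 0 0 0 0 0 30"

```text
clock: 8.6
position: [0.5591, 0.0386, 0.1051]
ee_rot: [0.001, 0.061, 0.998, -0.0]
contact_force: [-0.2, 0.6, -1.4]
width: 0.045
```

```bash
python3 plan.py .5586 .0386 .098 83
```

```text
pos [0.5591 0.0386 0.1051] toolY yaw 83.04 t 8.6 q [-0.06  0.35  1.73 -0.    1.06 -1.5 ]
tool delta mm [ 0.5 -0.1  7.1] dist 7.1 wz 0.04 tilt corr [-0.01  0.07  0.  ] F [-0.22  0.57 -1.44] w 0.045018194629868655
```

drive_tool --motion "0 0.1 0 0.0004 0 0.002 30;0 0 0 0 0 0.002 30;0 0 0 0 0 0.002 30;0 0 0 0 0 0 30"

```text
clock: 9.1
position: [0.5594, 0.0389, 0.0995]
ee_rot: [0.001, 0.061, 0.998, 0.0]
contact_force: [-0.1, 0.9, -0.4]
width: 0.0452
```

```bash
python3 plan.py .5586 .0386 .098 83
```

```text
pos [0.5594 0.0389 0.0995] toolY yaw 83.04 t 9.1 q [-0.05  0.36  1.73  0.    1.05 -1.5 ]
tool delta mm [ 0.7 -0.4  1.5] dist 1.7 wz 0.04 tilt corr [ 0.02  0.06 -0.  ] F [-0.06  0.92 -0.38] w 0.04521711408440618
```

drive_tool --motion "0 0 0 0 0 0.0015 30;0 0 0 0 0 0.001 30;0 0 0 0 0 0.001 30;0 0 0 0 0 0.001 30"

```text
clock: 9.6
position: [0.5594, 0.0388, 0.0994]
ee_rot: [0.002, 0.061, 0.998, 0.0]
contact_force: [-1.9, 1.4, 5.6]
width: 0.0447
```

```bash
python3 plan.py .5586 .0386 .098 83
```

```text
pos [0.5594 0.0388 0.0994] toolY yaw 83.04 t 9.6 q [-0.05  0.36  1.74  0.    1.04 -1.5 ]
tool delta mm [ 0.7 -0.3  1.4] dist 1.6 wz 0.04 tilt corr [ 0.02  0.18 -0.  ] F [-1.9   1.43  5.58] w 0.04470781960077812
```

It stopped at TCP z 0.0994. From the grasp (0.0175 with the lid on the table) plus 0.082, home should be at 0.0995, so the lid is home. Releasing and backing off.

drive_tool --motion "0 0 0 0 0 0 70;0 0 0 0 0 0 85;0 0 0 0 0 0 100;0 0 0 0 0 0 100;0 0 0 0 0 -0.02 100;0 0 0 0 0 -0.04 100;0 0 0 0 0 -0.05 100;0 0 0 0 0 -0.03 100;0 0 0 0 0 0 100;0 0 0 0 0 0 100"

```text
clock: 10.85
position: [0.5583, 0.0385, 0.2405]
ee_rot: [-0.0, 0.061, 0.998, -0.0]
contact_force: [0.3, 0.4, 0.3]
width: 0.0848
```

```bash
python3 plan.py .459 .313 .23 83;python3 look.py w5
```

```text
pos [0.5583 0.0385 0.2405] toolY yaw 83.03 t 10.85 q [-0.06  0.25  1.52 -0.    1.37 -1.5 ]
tool delta mm [131.8 260.5  10.4] dist 292.1 wz 0.03 tilt corr [-0.04 -0.05  0.  ] F [0.29 0.37 0.32] w 0.08484263552163936
```

View pics/w5.png

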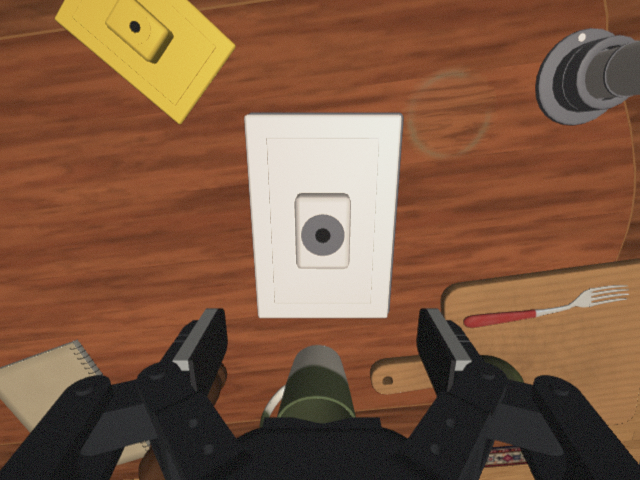

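The lid now covers the rim entirely, with the valve at (322,235). Next: check its height, level and centre, and refine the pump's position.

```bash
cat > lidfit.py <<'E'
import sys
from h import *
f=np.load(sys.argv[1]+".npz");im,d,T=f["im"],f["d"],f["T"];h=cv2.cvtColor(im,cv2.COLOR_RGB2HSV)
K=np.array(camera_model("wrist")["camera_matrix"])
u,v=np.meshgrid(np.arange(640),np.arange(480))
W=np.stack([(u-K[0,2])/K[0,0]*d,-(v-K[1,2])/K[1,1]*d,-d],-1)@T[:3,:3].T+T[:3,3]
w=(h[...,1]<45)&(h[...,2]>150)&(W[...,2]>.06)&(v<330)&(u>200)&(u<450)
c=big(w)[0];print("plate",rect("wrist",c,.096,T))
m=np.zeros((480,640),np.uint8);cv2.drawContours(m,[c],-1,1,-1);m=cv2.erode(m,np.ones((5,5)))>0
P=W[m&(W[...,2]<.108)&(W[...,2]>.08)];A=np.c_[P[:,0]-.5575,P[:,1]-.0395,np.ones(len(P))];s=np.linalg.lstsq(A,P[:,2],rcond=None)[0];print("plane slope deg",np.degrees(s[:2]),"z",s[2])
k=m&(h[...,2]<145);c=big(k)[0];print("disc",cv2.minEnclosingCircle((ray("wrist",c.reshape(-1,2),.12,T)[:,:2]*1000).astype(np.float32)))
k=m&(h[...,2]<60);c=big(k)[0];print("valve",cv2.minEnclosingCircle((ray("wrist",c.reshape(-1,2),.12,T)[:,:2]*1000).astype(np.float32)),"z",np.median(W[...,2][k]))
E
python3 lidfit.py w5
python3 - <<'E'
from h import *
W=np.load("W.npy");im=np.load("top0i.npy")
r=(slice(255,315),slice(150,210));w=W[r]
# top face of pump
k=(w[...,2]>.132)&(w[...,2]<.148)
import numpy as np
print(k.sum())
c=big(k)[0];c=c.reshape(-1,2)+[150,255]
print("top circle",cv2.minEnclosingCircle((ray("top",c,.14)[:,:2]*1000).astype(np.float32)))
# stand foot: ellipse lower half
d=w[...,2]
k=(w[...,2]>.003)&(w[...,2]<.02);P=w[k];print(P.min(0),P.max(0))
E
```

```text
plate (array([557.9,  39.8]), array([126.6, 186.2]), np.float32(173.02))
plane slope deg [ 0.10087996 -0.03025518] z 0.09690543185756592
disc ((558.8554077148438, 39.57463073730469), 17.601186752319336)
valve ((559.0429077148438, 39.54998016357422), 5.957551956176758) z 0.121422706275507
133
top circle ((459.5418701171875, 313.58642578125), 18.034883499145508)
[0.36925506 0.24039057 0.00300302] [0.54844566 0.42899135 0.01908812]
```

The lid is home: plate top at z 0.097 (expected 0.096), slope 0.1°, yaw 173.0 as the box, and valve at (0.559, 0.0396). On to the pump.

drive_tool --motion "0 0 0 0.026 0.052 0 100;0 0 0 0.026 0.052 0 100;0 0 0 0.026 0.052 0 100;0 0 0 0.026 0.052 0 100;0 0 0 0.02 0.035 0 100;0 0 0 0 0 0 100;0 0 0 0 0 0 100"

```text
clock: 11.78
position: [0.4592, 0.2993, 0.2281]
ee_rot: [-0.009, 0.062, 0.998, -0.004]
contact_force: [0.5, 0.4, -0.4]
width: 0.0859
```

```bash
python3 plan.py .4595 .3136 .20 83;python3 look.py w6
```

```text
pos [0.4592 0.2993 0.2281] toolY yaw 82.84 t 11.775 q [ 0.45  0.25  1.55  0.    1.36 -1.  ]
tool delta mm [ 1.  14.5 27.9] dist 31.5 wz -0.16 tilt corr [-0.56 -1.03  0.  ] F [ 0.52  0.37 -0.44] w 0.08589211255637154
```

View pics/w6.png

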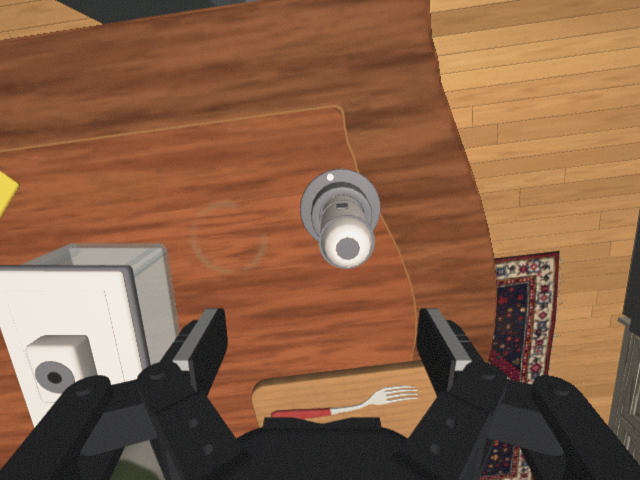

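The pump top (disc at (347,248)) and the stand's foot (centre about (340,207)) are between the fingers. The lid is at the left with the box walls visible under it.

```bash
python3 - <<'E'
from h import *
f=np.load("w6.npz");im,d,T=f["im"],f["d"],f["T"];h=cv2.cvtColor(im,cv2.COLOR_RGB2HSV)
K=np.array(camera_model("wrist")["camera_matrix"]);u,v=np.meshgrid(np.arange(640),np.arange(480))
W=np.stack([(u-K[0,2])/K[0,0]*d,-(v-K[1,2])/K[1,1]*d,-d],-1)@T[:3,:3].T+T[:3,3]
R=(u>285)&(u<400)&(v>155)&(v<285)
k=R&(h[...,2]<150)&(v>230)&(v<262)&(u>330)&(u<365);c=big(k)[0];print("topdisc",cv2.minEnclosingCircle((ray("wrist",c.reshape(-1,2),.14,T)[:,:2]*1000).astype(np.float32)),W[248,347])
k=R&(W[...,2]>.05);P=W[k];t=P[P[:,2]>.11];print("upper ext",t.min(0),t.max(0))
k=R&(h[...,1]<70)&(W[...,2]<.02);c=big(R&(h[...,1]<70))[0];
Pf=W[R&(h[...,1]<70)&(W[...,2]<.025)&(W[...,2]>.001)]
print("foot depth pts",len(Pf),Pf.min(0),Pf.max(0))
E
```

```text
topdisc ((460.3994140625, 317.8404541015625), 8.07824993133545) [0.46018517 0.31760956 0.13957712]
upper ext [0.3790925  0.29596357 0.11003614] [0.48252942 0.33952888 0.37215616]
foot depth pts 1858 [0.41618709 0.27368475 0.0018326 ] [0.49336697 0.36250146 0.02492678]
```

drive_tool --motion "-0.6 -1 -0.2 0.001 0.016 0.02 100;0 0 0 0 0 0.01 100;0 0 0 0 0 0 100;0 0 0 0 0 0 100"

```text
clock: 12.32
position: [0.4624, 0.3105, 0.197]
ee_rot: [-0.0, 0.064, 0.998, -0.001]
contact_force: [0.1, -0.5, 1.0]
width: 0.0855
```

```bash
python3 plan.py .460 .3165 .083 83;python3 look.py w7; python3 - <<'E'
from h import *
f=np.load("w7.npz");im,d,T=f["im"],f["d"],f["T"];h=cv2.cvtColor(im,cv2.COLOR_RGB2HSV)
K=np.array(camera_model("wrist")["camera_matrix"]);u,v=np.meshgrid(np.arange(640),np.arange(480))
W=np.stack([(u-K[0,2])/K[0,0]*d,-(v-K[1,2])/K[1,1]*d,-d],-1)@T[:3,:3].T+T[:3,3]
k=(np.hypot(W[...,0]-.46,W[...,1]-.316)<.04)&(W[...,2]>.11)&(W[...,2]<.15)
P=W[k];print(P.min(0),P.max(0))
k2=k&(h[...,2]<150)&(W[...,2]>.134);c=big(k2)[0];print("disc",cv2.minEnclosingCircle((ray("wrist",c.reshape(-1,2),.14,T)[:,:2]*1000).astype(np.float32)))
k=(np.hypot(W[...,0]-.46,W[...,1]-.316)<.06)&(W[...,2]>.002)&(W[...,2]<.02)&(h[...,1]<70);P=W[k];print("foot",P.min(0),P.max(0))
E
```

```text
pos [0.4624 0.3105 0.197 ] toolY yaw 82.64 t 12.325 q [ 0.47  0.27  1.6  -0.    1.27 -0.97]
tool delta mm [  3.1   5.7 114. ] dist 114.2 wz -0.36 tilt corr [-0.07  0.    0.  ] F [ 0.08 -0.46  0.96] w 0.08551872987260571
[0.4387657  0.29611497 0.11015859] [0.48307704 0.33930165 0.14137969]
disc ((460.2441711425781, 317.8573913574219), 8.18175983428955)
foot [0.41622174 0.27374158 0.00261971] [0.49123282 0.36213709 0.01986119]
```

View pics/w7.png

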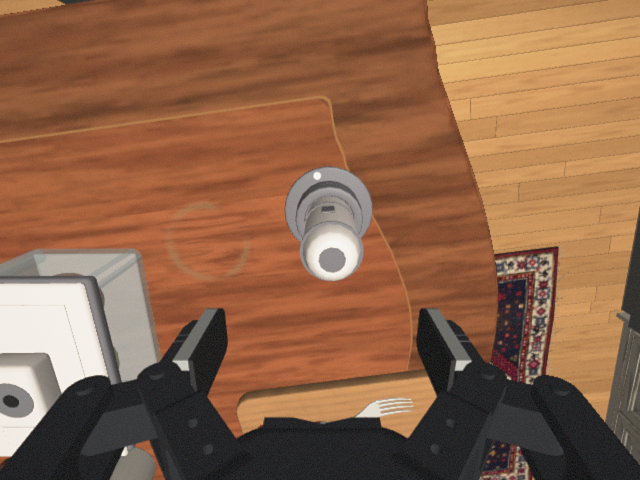

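drive_tool --motion "0 0 -0.4 0.0025 0.007 0.01 100;0 0 0 0 0 0.02 100;0 0 0 0 0 0.02 100;0 0 0 0 0 0 100"

```text
clock: 12.88
position: [0.4615, 0.3191, 0.1462]
ee_rot: [0.001, 0.06, 0.998, 0.0]
contact_force: [-0.0, 0.3, 0.2]
width: 0.0855
```

```bash
python3 plan.py .4604 .3175 .083 83
```

```text
pos [0.4615 0.3191 0.1462] toolY yaw 83.07 t 12.875 q [ 0.48  0.31  1.67 -0.    1.15 -0.97]
tool delta mm [ 1.  -1.8 63.2] dist 63.3 wz 0.07 tilt corr [ 0.06  0.14 -0.  ] F [-0.03  0.26  0.21] w 0.08553458257431888
```

drive_tool --motion "0 0.1 0 0.001 -0.0018 0.02 100;0 0 0 0 0 0.02 100;0 0 0 0 0 0.015 100;0 0 0 0 0 0.006 100;0 0 0 0 0 0 100"

```text
clock: 13.5
position: [0.4629, 0.32, 0.0868]
ee_rot: [0.003, 0.06, 0.998, 0.003]
contact_force: [0.0, -0.3, -0.2]
width: 0.0854
```

```bash
python3 plan.py .4604 .3175 .083 83
```

```text
pos [0.4629 0.32   0.0868] toolY yaw 83.14 t 13.5 q [ 0.48  0.37  1.75  0.    1.01 -0.97]
tool delta mm [ 2.2 -2.8  3.7] dist 5.2 wz 0.14 tilt corr [ 0.31  0.37 -0.  ] F [ 0.04 -0.29 -0.19] w 0.0853907355449935
```

drive_tool --motion "0.3 0.4 0 0.0022 -0.0028 0.0035 100;0 0 0 0 0 0 100;0 0 0 0 0 0 100"

```text
clock: 13.88
position: [0.4613, 0.3179, 0.0845]
ee_rot: [0.001, 0.06, 0.998, 0.001]
contact_force: [-0.6, -0.3, 1.0]
width: 0.0853
```

```bash
python3 plan.py .4604 .3175 .083 83
```

```text
pos [0.4613 0.3179 0.0845] toolY yaw 83.14 t 13.875 q [ 0.48  0.37  1.75  0.    1.01 -0.97]
tool delta mm [ 0.8 -0.5  1.5] dist 1.7 wz 0.14 tilt corr [ 0.08  0.07 -0.  ] F [-0.6  -0.32  0.97] w 0.08526412768058456
```

drive_tool --motion "0.1 0.1 0 0.0007 -0.0005 0.001 50;0 0 0 0 0 0 35;0 0 0 0 0 0 30;0 0 0 0 0 0 30;0 0 0 0 0 0 30" --newtons 50

```text
clock: 14.5
position: [0.4607, 0.3175, 0.0841]
ee_rot: [0.0, 0.06, 0.998, 0.0]
contact_force: [0.4, 0.2, -0.4]
width: 0.0404
```

```bash
python3 plan.py .4604 .3175 .083 83
```

```text
pos [0.4607 0.3175 0.0841] toolY yaw 83.14 t 14.5 q [ 0.48  0.37  1.76 -0.    1.01 -0.97]
tool delta mm [0.3 0.  1.1] dist 1.1 wz 0.14 tilt corr [ 0.    0.02 -0.  ] F [ 0.35  0.18 -0.41] w 0.0403953815919028
```

drive_tool --motion "0 0 0 0 0 -0.01 30;0 0 0 0 0 -0.02 30;0 0 0 0 0 -0.03 30;0 0 0 0 0 -0.04 30;0 0 0 0 0 -0.04 30;0 0 0 0 0 0 30;0 0 0 0 0 0 30"

```text
clock: 15.38
position: [0.4584, 0.3165, 0.2267]
ee_rot: [-0.003, 0.06, 0.998, -0.002]
contact_force: [-0.4, -0.2, -2.9]
width: 0.0405
```

```bash
python3 plan.py .5588 .0396 .23 83;python3 look.py w8
```

```text
pos [0.4584 0.3165 0.2267] toolY yaw 83.14 t 15.375 q [ 0.48  0.26  1.55  0.    1.35 -0.97]
tool delta mm [-132.7 -262.9   -3.1] dist 294.5 wz 0.14 tilt corr [-0.21 -0.33  0.  ] F [-0.41 -0.18 -2.87] w 0.04053770739677361
```

View pics/w8.png

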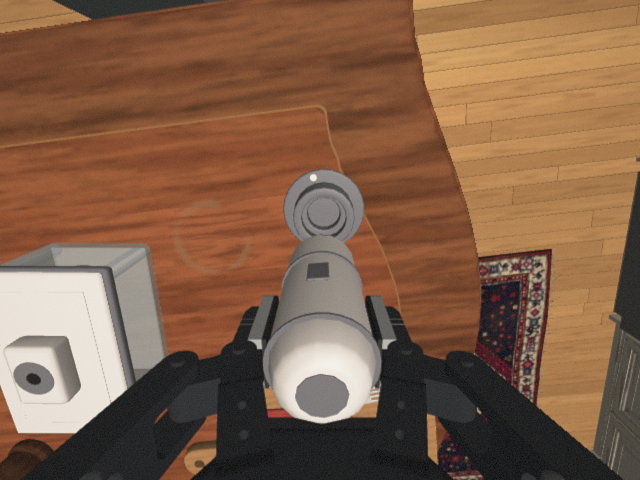

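The pump is out of the stand (empty bore at (323,213)) and held with its top disc at (323,396).

drive_tool --motion "-0.2 -0.3 0 0 0 -0.02 30;0 0 0 -0.022 -0.044 -0.003 30;0 0 0 -0.022 -0.044 -0.003 30;0 0 0 -0.022 -0.044 -0.003 30;0 0 0 -0.022 -0.044 -0.003 30;0 0 0 -0.022 -0.042 -0.003 30;0 0 0 -0.012 -0.025 0 30;0 0 0 0 0 0 30;0 0 0 0 0 0 30"

```text
clock: 16.55
position: [0.547, 0.0532, 0.2455]
ee_rot: [-0.014, 0.059, 0.998, -0.003]
contact_force: [-0.7, -0.5, -3.7]
width: 0.0408
```

```bash
python3 plan.py .5588 .0396 .23 83;python3 look.py w9
python3 - <<'E'
from h import *
Tt=np.array(camera_model("wrist")["T_tool_cam"]);K=np.array(camera_model("wrist")["camera_matrix"])
f=np.load("w8.npz");im,d=f["im"],f["d"];v=cv2.cvtColor(im,cv2.COLOR_RGB2HSV)[...,2]
m=np.zeros((480,640),bool);m[370:416,290:360]=(v[370:416,290:360]<140)
c=big(m)[0];(cx,cy),r=cv2.minEnclosingCircle(c);dep=np.median(d[m]);print(cx,cy,r,dep)
print(((Tt@[(cx-K[0,2])/K[0,0]*dep,-(cy-K[1,2])/K[1,1]*dep,-dep,1])[:3]*1000).round(1))
U,V=np.meshgrid(np.arange(640),np.arange(480))
P=np.stack([(U-K[0,2])/K[0,0]*d,-(V-K[1,2])/K[1,1]*d,-d,np.ones_like(d)],-1)@Tt.T
for row in(240,250,260,290,300):
    s=[p for p in P[row,280:368,:3] if -60<p[2]*1000<80];s=np.array(s)*1000
    if len(s):print(row,s[:,1].min().round(1),s[:,1].max().round(1),np.round(s[len(s)//2],1))
E
python3 - <<'E'
import sys;sys.path.insert(0,'.')
import os;os.chdir('.')
from h import *
im,d=get_image("scene");np.save("scene1i.npy",im);np.save("scene1.npy",d)
cv2.imwrite("pics/s1.png",cv2.resize(im[130:280,200:400,::-1],None,fx=4,fy=4,interpolation=cv2.INTER_CUBIC))
E
```

```text
pos [0.547  0.0532 0.2455] toolY yaw 83.28 t 16.55 q [-0.03  0.25  1.51 -0.    1.41 -1.48]
tool delta mm [-13.7 -12.1  15.2] dist 23.8 wz 0.28 tilt corr [-0.39 -1.62  0.  ] F [-0.68 -0.53 -3.72] w 0.0408431365895987
321.8980712890625 395.11651611328125 26.18769645690918 0.10906777
[  1.1   0.7 -55.7]
240 -10.3 11.3 [20.5  0.8 44.8]
250 -16.7 17.8 [20.4  0.8 28.2]
260 -18.4 18.3 [21.2  0.3 11.7]
290 -19.1 21.8 [ 20.9   0.7 -20.1]
300 -18.6 21.0 [ 20.5   1.1 -27.6]
```

View pics/s1.png

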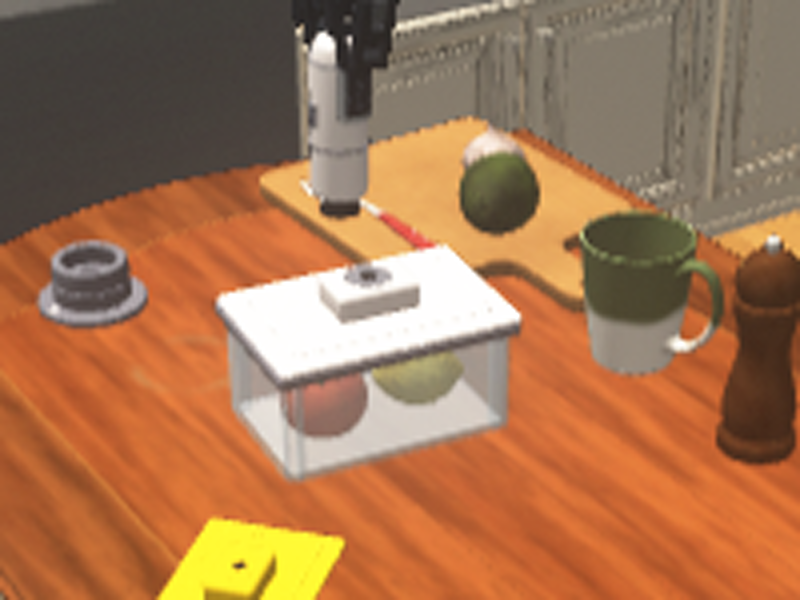

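View pics/w9.png

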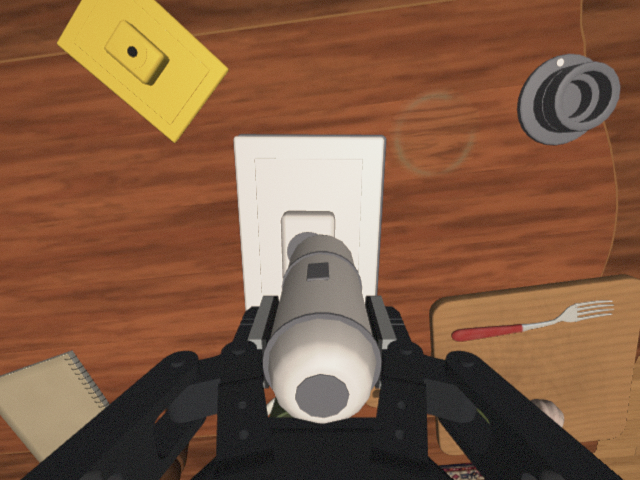

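The scene view shows the lid flush on the box, an empty stand, the mug and mill unmoved, and the pump held upright. Next I'll fix the small tilt and centre above the valve.

drive_tool --motion "-0.4 -1.6 0.2 -0.013 -0.0125 0.005 30;0 0 0 0 0 0 30;0 0 0 0 0 0 30"

```text
clock: 17.02
position: [0.5572, 0.0432, 0.2405]
ee_rot: [-0.0, 0.058, 0.998, 0.001]
contact_force: [-0.2, 0.3, -3.4]
width: 0.0409
```

```bash
python3 plan.py .5589 .0389 .205 83
```

```text
pos [0.5572 0.0432 0.2405] toolY yaw 83.38 t 17.025 q [-0.05  0.25  1.52  0.    1.37 -1.5 ]
tool delta mm [-2.2 -4.1 35.5] dist 35.8 wz 0.38 tilt corr [ 0.09 -0.04  0.  ] F [-0.22  0.35 -3.35] w 0.04089478477953345
```

drive_tool --motion "0 0 0.4 -0.002 -0.004 0.01 30;0 0 0 0 0 0.012 30;0 0 0 0 0 0.008 30;0 0 0 0 0 0 30;0 0 0 0 0 0 30"

```text
clock: 17.65
position: [0.5579, 0.0403, 0.2079]
ee_rot: [-0.001, 0.061, 0.998, 0.001]
contact_force: [0.2, -0.6, -2.5]
width: 0.0407
```

```bash
python3 plan.py .5589 .0389 .205 83; python3 look.py w10; python3 - <<'E'
from h import *
im,d=get_image("scene");np.save("scene2i.npy",im);np.save("scene2.npy",d)
cv2.imwrite("pics/s2.png",cv2.resize(im[140:260,240:400,::-1],None,fx=5,fy=5,interpolation=cv2.INTER_CUBIC))
E
```

```text
pos [0.5579 0.0403 0.2079] toolY yaw 83.05 t 17.65 q [-0.05  0.27  1.58  0.    1.3  -1.5 ]
tool delta mm [-1.2 -1.3  2.9] dist 3.4 wz 0.05 tilt corr [ 0.12 -0.16  0.  ] F [ 0.16 -0.6  -2.49] w 0.04067016512756229
```

View pics/s2.png

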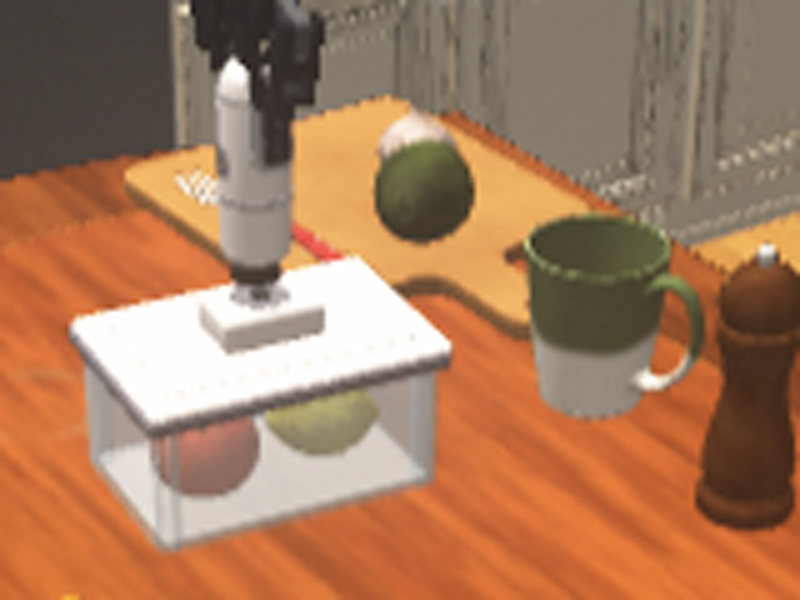

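View pics/w10.png

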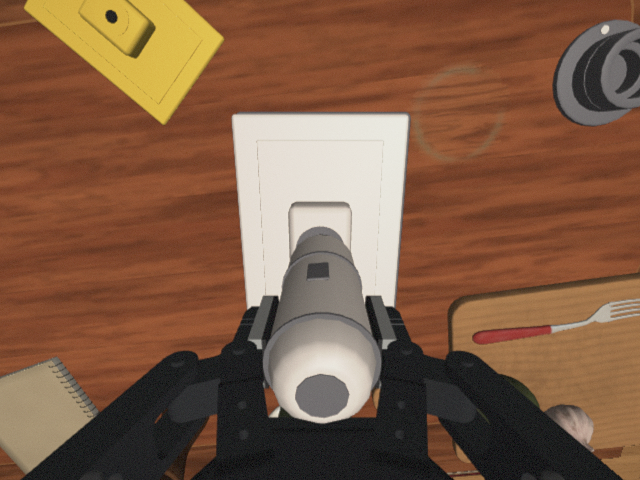

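The pump is upright just above the valve: the nozzle is at crop (258,275) with the disc right below it, and at (322,232) in the wrist view, centred on the block. Fine centring, then a gentle press.

drive_tool --motion "0.1 -0.2 0 -0.0012 -0.0013 0.003 30;0 0 0 0 0 0.002 30;0 0 0 0 0 0.002 30;0 0 0 0 0 0 30;0 0 0 0 0 0 30"

```text
clock: 18.38
position: [0.5595, 0.0387, 0.2013]
ee_rot: [0.001, 0.061, 0.998, 0.0]
contact_force: [0.0, -0.1, -3.4]
width: 0.0405
```

```bash
python3 plan.py .5589 .0389 .188 83
```

```text
pos [0.5595 0.0387 0.2013] toolY yaw 83.04 t 18.375 q [-0.06  0.27  1.59  0.    1.28 -1.5 ]
tool delta mm [ 0.6  0.2 13.3] dist 13.4 wz 0.04 tilt corr [ 0.02  0.15 -0.  ] F [ 0.01 -0.14 -3.39] w 0.040536230856779196
```

drive_tool --motion "0 0.1 0 0.0005 0.0002 0.002 30;0 0 0 0 0 0.002 30;0 0 0 0 0 0.001 30;0 0 0 0 0 0 30;0 0 0 0 0 0 30"

```text
clock: 19.0
position: [0.559, 0.0389, 0.196]
ee_rot: [0.0, 0.061, 0.998, 0.0]
contact_force: [-0.2, -0.4, -2.1]
width: 0.0408
```

```bash
python3 plan.py .5589 .0389 .188 83
```

```text
pos [0.559  0.0389 0.196 ] toolY yaw 83.04 t 19.0 q [-0.05  0.28  1.6   0.    1.27 -1.5 ]
tool delta mm [ 0.1 -0.1  8. ] dist 8.0 wz 0.04 tilt corr [ 0.02  0.05 -0.  ] F [-0.19 -0.39 -2.1 ] w 0.040839660479887255
```

drive_tool --motion "0 0 0 0 0 0.0015 30;0 0 0 0 0 0.0015 30;0 0 0 0 0 0 30;0 0 0 0 0 0 30"

```text
clock: 19.5
position: [0.5592, 0.0389, 0.1934]
ee_rot: [0.001, 0.061, 0.998, 0.0]
contact_force: [0.3, 0.6, -0.9]
width: 0.0409
```

drive_tool --motion "0 0 0 0 0 0.001 30;0 0 0 0 0 0.001 30;0 0 0 0 0 0 30;0 0 0 0 0 0 30"

```text
clock: 20.0
position: [0.5592, 0.0389, 0.1917]
ee_rot: [0.001, 0.061, 0.998, 0.0]
contact_force: [-1.1, -0.5, -0.4]
width: 0.0404
```

```bash
python3 plan.py .5589 .0389 .188 83
```

```text
pos [0.5592 0.0389 0.1917] toolY yaw 83.04 t 20.0 q [-0.05  0.28  1.6   0.    1.26 -1.5 ]
tool delta mm [ 0.3 -0.1  3.7] dist 3.7 wz 0.04 tilt corr [ 0.02  0.12 -0.  ] F [-1.08 -0.45 -0.4 ] w 0.04039129752584814
```

drive_tool --motion "0 0.1 0 0 0 0.0015 30;0 0 0 0 0 0.0015 30;0 0 0 0 0 0 30;0 0 0 0 0 0 30"

```text
clock: 20.5
position: [0.5593, 0.0389, 0.1889]
ee_rot: [0.0, 0.061, 0.998, 0.0]
contact_force: [-0.6, 0.6, 0.3]
width: 0.0406
```

```bash
python3 plan.py .5589 .0389 .188 83; python3 look.py w11; python3 - <<'E'
from h import *
F=[]
for i in range(8):
    im,d=get_image("scene");s=get_state();F.append(s["contact_force"])
print(np.mean(F,0),np.std(F,0),get_state()["position"])
np.save("scene3i.npy",im);np.save("scene3.npy",d)
cv2.imwrite("pics/s3.png",cv2.resize(im[140:240,250:380,::-1],None,fx=6,fy=6,interpolation=cv2.INTER_CUBIC))
E
```

```text
pos [0.5593 0.0389 0.1889] toolY yaw 83.04 t 20.5 q [-0.05  0.28  1.61  0.    1.25 -1.5 ]
tool delta mm [ 0.4 -0.1  0.9] dist 1.0 wz 0.04 tilt corr [ 0.02  0.04 -0.  ] F [-0.63  0.59  0.34] w 0.04061821373000951
[-0.4484047   0.08207818  0.47745822] [0.20765305 0.33123024 0.64734735] [0.55933718 0.03892797 0.18882654]
```

View pics/s3.png

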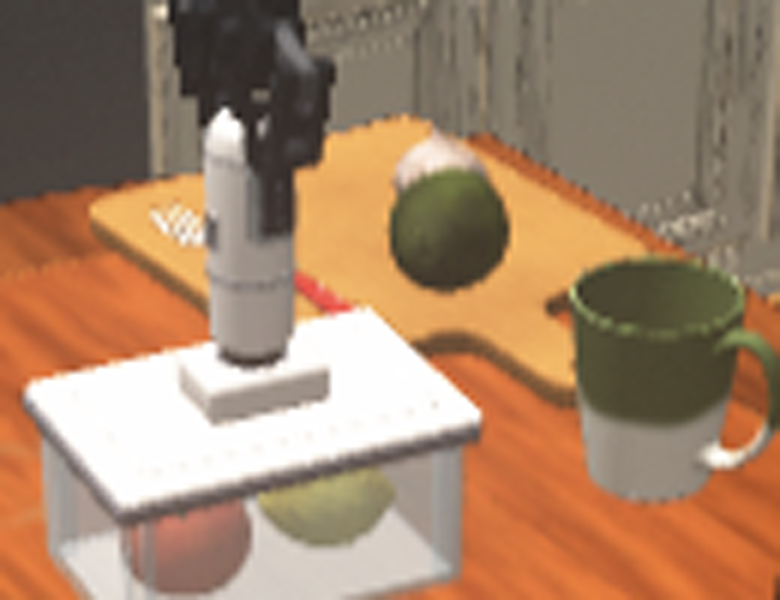

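View pics/w11.png

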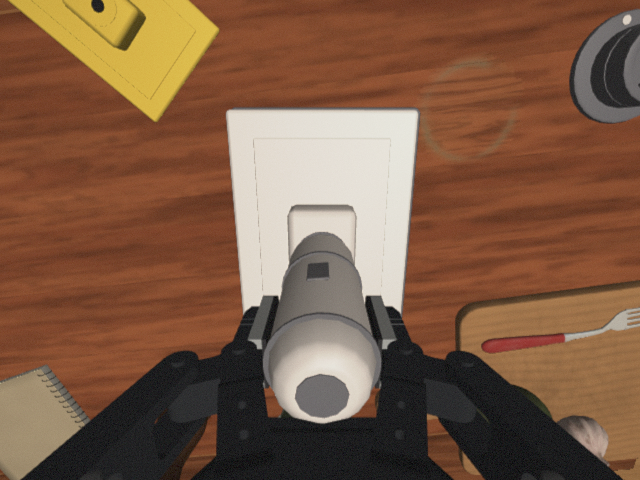

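The nozzle is pressed on the centre of the block with the casing just above it. The mean net push is about 3 N, and geometry gives about 5.3 mm of nozzle travel. A last check of the box, lid and bystanders in the top view:

```bash
python3 - <<'E'
from h import *
im,d=get_image("top");a=np.load("top0i.npy")
cv2.imwrite("pics/top2.png",im[120:360,130:610,::-1])
df=np.abs(im.astype(int)-a).max(2)
for n,r in dict(mug=(270,315,150,195),mill=(328,355,155,196),yellow=(297,358,285,348),small=(455,505,280,336)).items():
    print(n,np.percentile(df[r[2]:r[3],r[0]:r[1]],99))
h=cv2.cvtColor(im,cv2.COLOR_RGB2HSV);m=np.zeros((480,640),bool);m[200:300,240:315]=((h[...,1]<45)&(h[...,2]>165))[200:300,240:315]
print(rect("top",big(m)[0],.096))
f=np.load("w11.npz");v=cv2.cvtColor(f["im"],cv2.COLOR_RGB2HSV)[...,2];k=np.zeros((480,640),bool);k[370:416,290:360]=v[370:416,290:360]<140
print(cv2.minEnclosingCircle(big(k)[0]),get_state()["contact_force"],get_state()["position"],get_state()["clock"])
E
```

```text
mug 120.0
mill 5.0
yellow 6.0
small 3.0
(array([553. ,   6.1]), array([ 60.2, 188.1]), np.float32(173.67))
((321.5, 395.5), 26.617761611938477) [-0.47389787 -0.27265305  0.03069332] [0.55933055 0.03890624 0.18881788] 21.0
```

View pics/top2.png

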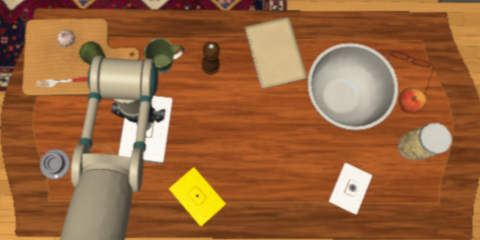

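```bash
python3 - <<'E'
from h import *
a=np.load("scene0i.npy");b=np.load("scene3i.npy").astype(int);df=np.abs(b-a).max(2)
print("mug",np.percentile(df[180:225,343:380],[50,99]),"mill",np.percentile(df[188:248,378:404],99),"box legs",np.percentile(df[226:248,258:328],99))
f=np.load("w11.npz")
sign_off();print(get_state()["clock"])
E
```

```text
mug [5. 9.] mill 10.0 box legs 11.0
the job is handed in; nothing more can be done
the job is handed in; nothing more can be done
```

I put the larger white lid on the box and let go of it. I then lifted the pump from its stand and pressed its nozzle on the valve, and I handed the job in at about 21 s, still holding it there.

**Lid:** It is fully home. The plate top measured z 0.097 m (0.096 expected), the slope was about 0.1°, and the yaw was 173.0°, the same as the box.

**Pump:** It is upright to within about 0.05°. By my measurements its axis is within about 1 mm of the valve, and the grip did not slip.

**Press:** The nozzle is about half-way in. Height gives about 5.3 mm of travel. The mean net push of about 3 N, read from a noisy force sensor, gives 6 to 7 mm. The stop is at 12 mm.

**Disturbance:** The mug, pepper mill and box underside look unchanged between the first and last scene pictures.

**Checks that disagreed or failed:**
- The top camera put the pump 3 to 4 mm to one side of where the wrist camera did. I used the wrist value, and the fingers closed evenly there.
- The last top-view measurement of the lid was useless because the arm hid most of it.
- The top-view difference at the mug was large, which I put down to the arm being in the way. The scene view shows the mug unmoved.

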